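# Nip up the gland nut deep in a vacuum pump's head

## Task

The gland nut at the bottom of the deep bore in the vacuum pump's head has only been run on by hand. Take the T-handled socket driver out of its stand, lower it into the bore and feel it onto the hexagon until it drops fully home, pressing only lightly, and turn the nut clockwise until it bears on the seal and takes about 0.3 N m - firm, but without crushing the seal. Leave the nut tight, draw the driver straight out and put it back upright, fully down in its stand, leaving everything else alone.

Things in the scene. Friction and masses are not known exactly. Their poses are not given: they have to be found in the camera images.
- pump: The fixed grey and aluminium vacuum pump, 182 x 100 mm, origin on the worktop under the axis of its head's bore, x towards its motor. The gland nut in the bore counts as part of it. Nothing on it is higher than the bore's mouth (104 mm).
- driver_grip (a point): Centre of the T-handle of the loose socket driver (0.26 kg). The handle is a grey bar 88 mm long (the driver's y axis), 24 mm wide (x, the way to grip it) and 24 mm high, at right angles to the steel shaft, which runs down along -z. z points up along the driver.
- driver_end (a point): Centre of the driver's open lower end, 124 mm below the handle's centre; same axes. The socket there is 34 mm round outside; its hexagonal opening is 25 mm across flats and 13 mm deep, with two of its flats square to the driver's x axis. Shaft 14 mm thick.
- stand_mouth (a point): Mouth of the driver's round hole in its fixed aluminium stand, 52 mm above the worktop, countersunk; hole 38 mm wide. At the start the driver stands in it at any yaw.
- stand_floor (a point): Floor of that hole, 40 mm below its mouth; the driver's end stands here (handle's centre then 136 mm above the worktop), its socket over a 21 mm spigot 13 mm high with a chamfered top. Two short spare sockets, 50 mm high, stand beside it on the same base (150 mm long, across the stand's x axis).
- bore_mouth (a point): Mouth of the deep upright bore in the pump's head, 104 mm above the worktop, countersunk 5 mm; bore 36 mm wide.
- nut_seat (a point): Point on the bore's axis 82 mm below the mouth: underside of the brass gland nut, a hexagon 24 mm across flats and 16 mm high, its upper 3.5 mm tapering by 1 mm. The fully seated driver's end stands 3 mm above this point, 79 mm below the mouth, with about 4 degrees of play either way. The nut then runs clockwise (seen from above) against 0.05 N m for 14 to 72 degrees before it bears on the seal.
- nut_top (a point): Centre of the nut's top face, on the bore's axis 66 mm below the mouth. This frame is the pump's and does not turn with the nut: how the nut's flats are turned is unknown and must be felt. Off the flats, the driver's end rests on this face; over them it drops a further 13 mm.
- gland_follower (a joint): How far (rad) the nut has been turned on since it came to bear on the seal; 0 while loose. While turning slowly, the torque is 0.1 N m as it bears and rises by 1.2 N m per rad; with the driver held still it can read up to 0.2 N m less. Let go, it springs back to about 0.08 and stays; unscrewed again, it falls below 0.05. Tight: taken to 0.06 or more. Beyond 0.45 (0.64 N m) the seal is crushed.
- seal_ring: Bystander: used black rubber seal ring 34 mm across, lying flat.
- eraser: Bystander: eraser 34 mm long.
- marker_black: Bystander: felt marker 131 mm long.
Not all that is in view belongs to the job. What is shaped like the part that bears driver_grip but yellow is not meant.

How it is judged:
By the outcome, as a careful person would: the job done as asked, in the order asked, and still so for the second after the job is handed in, with the robot touching nothing.
It also fails if it takes over 72 s, if anything falls off the work surface, if the arm or the gripper's body presses on something with over 40 N, if the wrist force passes 120 N, or if a joint passes its speed limit or range.

## Robot

A 6-joint arm with a two-finger parallel gripper is mounted at the origin on a cart in front of the work surface, level with it; the furniture and walls round the work are solid. World frame = base frame: x ahead of the robot, y to its left, z up, the work surface at z = 0. Lengths are in m, angles in degrees, forces in N, time in s.
With the tool pointing down it reaches from about 0.25 to 0.725 m from the base axis. Payload 9.7 kg.
Tool frame: the origin (TCP) lies at the very end of the fingers, on their centre line; the grasp point (between the pads) lies 19 mm behind it (bot.hold_point_z is the distance from the TCP to the grasp point, in m); z points along the fingers, y is the line along which they close (so a half turn about z gives the same grasp; the last joint's range is limited). The gripper opens to 85 mm and grips with 20 to 120 N. Pads are 22 mm wide; open, the fingers measure 114 mm over their backs; the gripper's body (76 mm by 85 mm) begins 54 mm behind the grasp point. The pads swing forward as they close: fully open they stand 13 mm farther back than shut.
Start: joints at [-68.468, 4.979, 10.078, 95.1, 0, 90], TCP at [0.202, -0.512, 0.231] pointing down, gripper open.
Joint ranges: [-179.16, 179.16], [-48.56, 103.87], [-65.8, 70.77], [-126.05, 130.52], [-82.76, 87.17], [-180, 180]. Speed limits (degrees/s): [127.2, 127.2, 147.25, 180, 180, 180].

## Interface

Orientations are given as [roll, pitch, yaw] about the fixed x, y, z axes, in that order (R = Rz(yaw) Ry(pitch) Rx(roll)).
In Python, from workcell import bot gives the robot as it stands.
- The arm moves only by the tool play_rows, never from a script. Its argument "targets" is a list of rows, each an object with "grip": the closure in counts, from 0 (fully open) to 255 (shut); "linear": the shift along the world's x, y, z in cm, a list of three; "delta_rot": the turn, a rotation vector about the world's x, y, z in rad, a list of three. A call has 1 to 10 rows; each row is the pose to reach, as a shift and turn from the pose commanded when the call began; what a row does not reach only later rows make up. A row lasts 1/10 s, in which the tool goes at most 50 mm and 8.59 degrees, less where a joint would pass 70% of its speed; a pose out of reach is approached as far as the arm can. A call with a gripper value outside its range is refused whole. The fingers move at their own pace and stop on an object; "force" is the grip in N (left out, the last holds). Time passes only in rows, so rows that repeat a pose let the fingers close. It gives the time, the measured TCP pose, the force, the opening and the grip force at its end, in the units of the state.
- bot.get_obs(): the state, without advancing time (a new reading comes with each control period).
- bot.camera(name): name is "scene" or "top"; returns a dict with "color" (420x560x3 uint8, red, green, blue), "range_z" (420x560 float32, m along the optical axis (not along the pixel's ray), 0 where there is no reading), "fov_y" (degrees; the focal length in pixels is half the picture's height over the tangent of half this angle, whatever the lens; pixels are square), "cx", "cy" (the principal point, pixels), "dist_coeffs" ([k1, k2, p1, p2, k3] as OpenCV has them; the pictures are not rectified), "world_to_cam" (4x4, takes a point from world to camera coordinates). Camera axes: x right, y up, looking along -z (the intrinsics and any distortion apply to the point x, -y, -z); pixel columns grow to the right and rows downward; lengths in m; the calibration is good to about 2 mm. A picture is of the moment at which its call begins.
- bot.job_done(): hands the job in; it is judged then, once.
Trained networks look in a picture, given as the dict that the camera call returned (one of the last four; its "shot" number tells which), for a name from the list of things; names that differ only in an ending like _2 or _b are one class to them, and where a whole thing is asked for, a point or a joint stands for the part that bears it (a point fixed in the world has none). Each returns a list of dicts, best first, with "conf" (0 to 1); they miss things now and then, are a little off and sometimes report something else, mostly with a low value. They report only what shows in the picture. A call takes as long as a camera call. They do not tell look-alikes from the thing itself.
- bot.search_frame(picture, target): "box" ([left, top, right, bottom] in pixels, round what is visible of it).
- bot.trace(picture, target): "pixels" (420x560 bool, what is visible of it) and "box" ([left, top, right, bottom] in pixels, round what is visible of it).
- bot.pinpoint(picture, target): "pixel" ([column, row] in pixels: a listed point, or the origin of a listed thing).
The state is a dict: "time": time; "q": joint angles; "qd": joint speeds; "joint_efforts": joint torques, N m; "ee_pos": TCP position; "tcp_rot": TCP orientation; "wrist_force": force on the tool from outside, world axes, zero at the start; "torque": the same for the moment, N m; "opening": finger opening in m; "grasp_force": force on a finger pad.
Only numpy, scipy, OpenCV 4.12 (cv2) and the standard library are available. Lean on these libraries where they do the work, as an engineer would, in place of code of your own. Each camera call takes 0.05 s, during which the arm holds its last target. There are 200 camera calls.

## Working session

There is one attempt and no reset: what is moved stays moved. The work goes in short steps, Python scripts to look and compute and a tool call to move; the robot and the scene stay as the last step left them, time stands still between calls to the robot, and variables do not carry over. Pictures are saved under pics/ and viewed, at most 10 in all, crops included, and the job is handed in when it is done.

Besides the shell and the picture viewer there is one more tool, called as name(argument=value, ...), one argument or row to a line, values as JSON. play_rows: Moves the arm, as the interface text tells. Its arguments: {"type":"object","properties":{"targets":{"type":"array","items":{"type":"object","properties":{"grip":{"type":"number"},"linear":{"type":"array","items":{"type":"number"}},"delta_rot":{"type":"array","items":{"type":"number"}}}}},"force":{"type":"number"}},"required":["targets"]}

```bash
mkdir -p pics
cat > h.py <<'E'
from workcell import bot
import numpy as np, cv2
def ray(c,px):
    H=c["color"].shape[0]; f=H/2/np.tan(np.radians(c["fov_y"])/2)
    K=np.array([[f,0,c["cx"]],[0,f,c["cy"]],[0,0,1]])
    u=cv2.undistortPoints(np.array([[px]],float),K,np.array(c["dist_coeffs"],float))[0,0]
    M=np.linalg.inv(np.array(c["world_to_cam"])); 
    d=M[:3,:3]@np.array([u[0],-u[1],-1]); return M[:3,3],d
def atz(c,px,z):
    o,d=ray(c,px); return o+d*(z-o[2])/d[2]
def atd(c,px):
    o,d=ray(c,px); x,y=int(round(px[0])),int(round(px[1]))
    p=c["range_z"][max(0,y-1):y+2,max(0,x-1):x+2]; p=p[p>0]
    return o+d*np.median(p) if len(p) else None
def save(c,n): cv2.imwrite("pics/"+n,cv2.cvtColor(c["color"],cv2.COLOR_RGB2BGR))
E
python3 - <<'E'
from h import *
np.set_printoptions(precision=4,suppress=True)
Z=dict(driver_grip=.136,stand_mouth=.052,bore_mouth=.104,nut_top=.038,pump=0,stand_floor=.012,driver_end=.012)
for n in("scene","top"):
    c=bot.camera(n); save(c,n+"0.png")
    print(n,np.linalg.inv(c["world_to_cam"])[:3,3])
    for t,z in Z.items():
        for r in bot.pinpoint(c,t)[:3]: print(t,np.round(r["pixel"],1),round(r["conf"],2),atz(c,r["pixel"],z),atd(c,r["pixel"]))
    for r in bot.search_frame(c,"driver_grip")[:3]: print("box",np.round(r["box"]),r["conf"])
print(bot.get_obs())
E
```

```text
scene [-0.1367  0.6955  0.6366]
driver_grip [273.  157.6] 0.92 [ 0.6465 -0.0909  0.136 ] [ 0.6653 -0.1097  0.124 ]
driver_grip [351.5 199.6] 0.81 [ 0.3514 -0.0447  0.136 ] [ 0.3563 -0.0521  0.131 ]
driver_grip [328.4 161.4] 0.59 [ 0.5183 -0.1724  0.136 ] [ 0.5017 -0.1504  0.1487]
stand_mouth [326.7 191.6] 0.95 [ 0.5096 -0.1596  0.052 ] [ 0.5072 -0.1564  0.0542]
stand_mouth [246.  222.9] 0.47 [0.5567 0.0985 0.052 ] [0.5056 0.1424 0.095 ]
bore_mouth [247.2 222.6] 0.71 [0.4939 0.1489 0.104 ] [0.5031 0.141  0.0963]
nut_top [244.8 249. ] 0.81 [0.4936 0.1613 0.038 ] [0.4644 0.186  0.0657]
nut_top [248.6 254.1] 0.22 [0.4729 0.1686 0.038 ] [0.4572 0.1822 0.0535]
pump [243.6 263.5] 0.88 [0.4935 0.1679 0.    ] [0.4597 0.1962 0.0341]
pump [328.5 203.1] 0.68 [ 0.5208 -0.1853  0.    ] [ 0.4885 -0.142   0.0313]
stand_floor [327.  205.5] 0.89 [ 0.5032 -0.1554  0.012 ] [ 0.492  -0.1406  0.0229]
stand_floor [242.2 249.4] 0.68 [0.5244 0.1434 0.012 ] [0.4686 0.1899 0.0647]
driver_end [278.2 194.6] 0.91 [ 0.647  -0.1093  0.012 ] [ 0.6533 -0.1157  0.007 ]
driver_end [328.2 204.3] 0.85 [ 0.5049 -0.1629  0
[... 1188 characters left out ...]
.0537  0.012 ] [ 0.3645 -0.0432  0.1248]
driver_end [364.2 198.1] 0.57 [ 0.507  -0.1534  0.012 ] [ 0.4912 -0.1295  0.1487]
box [364. 177. 392. 207.] 0.93
box [326. 232. 348. 267.] 0.77
box [345. 122. 371. 154.] 0.73
{'time': 0.9, 'q': array([-68.4672,   4.9772,  10.0774,  95.0996,  -0.0005,  89.9989]), 'qd': array([ 0.0212, -0.0303,  0.0002, -0.0401,  0.0554,  0.0289]), 'joint_efforts': array([  0.0008, -52.0095,  46.486 ,   0.0012,   0.    ,  -0.    ]), 'ee_pos': array([ 0.2019, -0.5116,  0.2313]), 'tcp_rot': array([179.9995,   0.0005,  21.5339]), 'wrist_force': array([ 0.4356, -0.0066,  0.2553]), 'torque': array([0.0187, 0.001 , 0.0473]), 'grasp_force': 0.0, 'opening': 0.08534670398231181}
```

Run:
```python
import cv2,numpy as np
a=cv2.imread("pics/scene0.png");b=cv2.imread("pics/top0.png")
t=cv2.resize(b[100:300,210:430],None,fx=2.7,fy=2.7,interpolation=cv2.INTER_CUBIC)
cv2.imwrite("pics/topc.png",t)
```

```text
(no output)
```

View pics/scene0.png

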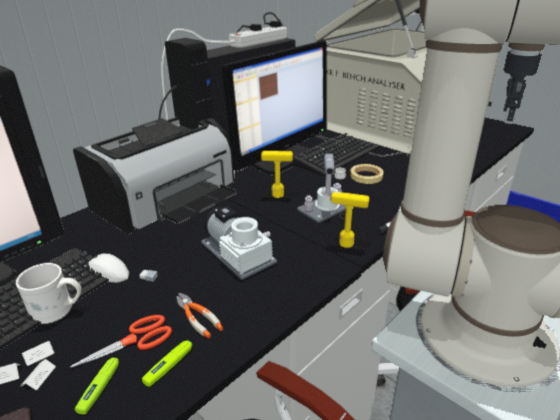

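View pics/topc.png

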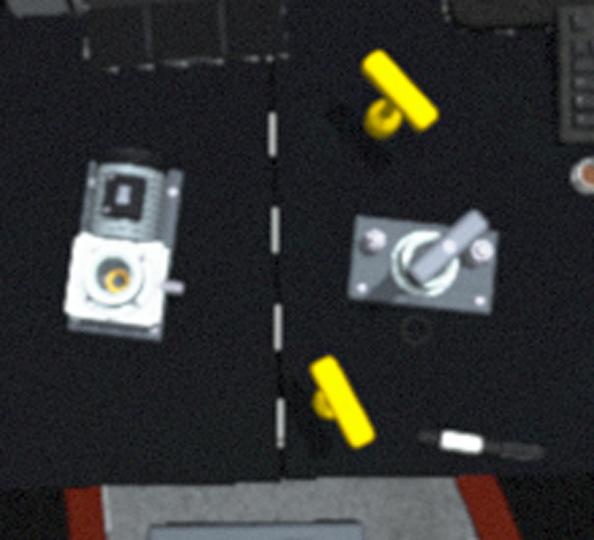

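The scene shows two yellow T-handles at (277,158) and (350,200) and the grey one in its stand at (329,165); in the top view they are at about (357,133), (336,247) and (377,191). The grey one, standing in the stand, is the driver I want. The bore with its brass nut is at top (254,203).

Run:
```python
from h import *
np.set_printoptions(precision=4,suppress=True)
c=bot.camera("top"); H,W=c["range_z"].shape
f=H/2/np.tan(np.radians(c["fov_y"])/2);K=np.array([[f,0,c["cx"]],[0,f,c["cy"]],[0,0,1]])
uu,vv=np.meshgrid(np.arange(W),np.arange(H))
u=cv2.undistortPoints(np.stack([uu,vv],-1).reshape(-1,1,2).astype(float),K,np.array(c["dist_coeffs"],float)).reshape(H,W,2)
M=np.linalg.inv(c["world_to_cam"]); r=c["range_z"][...,None]
P=(np.concatenate([u[...,:1],-u[...,1:],-np.ones_like(r)],-1)*r)@M[:3,:3].T+M[:3,3]
x,y,z=np.moveaxis(P,-1,0); ok=c["range_z"]>0
m=ok&(np.hypot(x-.507,y+.16)<.07)&(z>.12); 
q=np.float32(P[m][:,:2]); (cen,sz,a)=cv2.minAreaRect(q); print("handle",cen,sz,a,"z",np.median(z[m]),m.sum())
w,v=np.linalg.eigh(np.cov(q.T)); print("mean",q.mean(0),"long yaw",np.degrees(np.arctan2(v[1,1],v[0,1])))
# bore rim
from scipy.optimize import least_squares
def circ(m,g):
    p=P[m][:,:2]; s=least_squares(lambda t:np.hypot(*(p-t[:2]).T)-t[2],g,loss="soft_l1",f_scale=.002); return s.x,m.sum()
b=ok&(np.hypot(x-.496,y-.158)<.034)
print("z hist bore",np.histogram(z[b],bins=np.arange(0,.13,.01)))
rim=ok&(np.hypot(x-.496,y-.158)<.034)&(z>.095)&(z<.115)
print("rim",circ(rim,[.496,.158,.02]))
inner=rim.astype(np.uint8); box=np.argwhere(rim); print("px box",box.min(0),box.max(0))
nut=ok&(np.hypot(x-.5,y-.157)<.02)&(z>.03)&(z<.048); print("nut mean",P[nut].mean(0),nut.sum())
st=ok&(np.hypot(x-.507,y+.157)<.04)&(z>.045)&(z<.058);print("stand",circ(st,[.507,-.157,.025]))
# colour rectangle for pump base / inner ellipse
hsv=cv2.cvtColor(c["color"],cv2.COLOR_RGB2HSV)
big=cv2.resize(c["color"][180:225,230:280],None,fx=12,fy=12,interpolation=cv2.INTER_NEAREST)
cv2.imwrite("pics/bore.png",big[...,::-1])
s=bot.camera("scene"); o=cv2.resize(s["color"][140:230,290:370],None,fx=6,fy=6,interpolation=cv2.INTER_CUBIC); cv2.imwrite("pics/drv.png",np.hstack([o])[...,::-1])
```

```text
handle (0.5092558860778809, -0.15867213904857635) (0.023912057280540466, 0.0900697261095047) 40.49806594848633 z 0.14665728307291404 332
mean [ 0.5081 -0.157 ] long yaw 130.33519310450404
z hist bore (array([  0,   9,  23,  53,  17,   8,  38,  78,  20,  49, 204,   1]), array([0.  , 0.01, 0.02, 0.03, 0.04, 0.05, 0.06, 0.07, 0.08, 0.09, 0.1 ,
       0.11, 0.12]))
rim (array([0.4949, 0.1603, 0.0242]), np.int64(245))
px box [191 240] [212 262]
nut mean [0.4984 0.1617 0.0386] 66
stand (array([ 0.5088, -0.158 ,  0.0243]), np.int64(113))
```

View pics/drv.png

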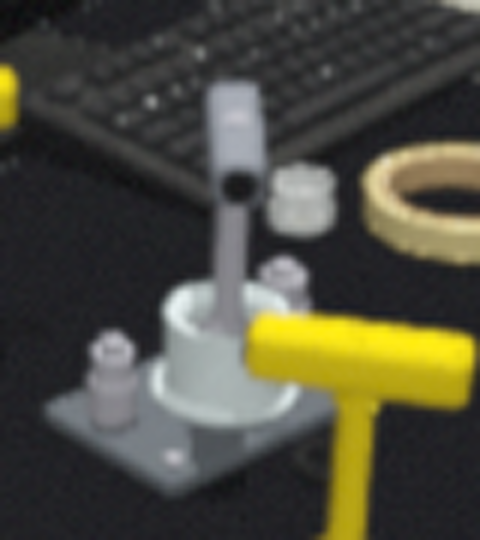

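View pics/bore.png

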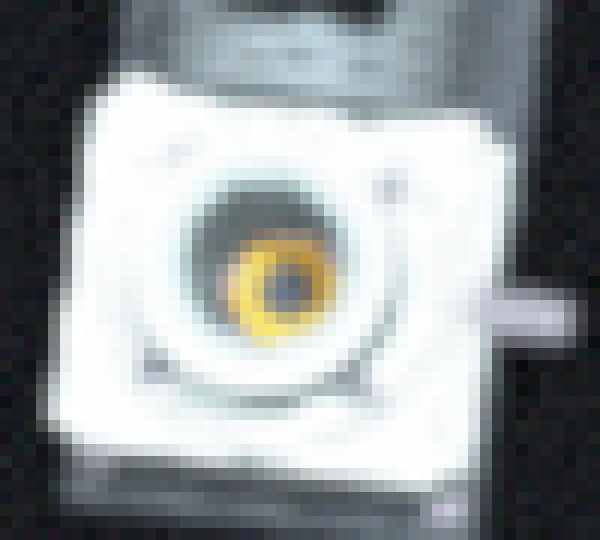

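The grey driver's handle is at crop (238,140), with its shaft going into the stand's hole; the handle is clear of the yellow one. The bore centre is at crop (266,260), with the brass nut below it. Next I start the approach and check how q6 relates to yaw.

play_rows(
  targets=[
    {"grip": 0,"linear": [3.1,3.5,0],"delta_rot": [0,0,-0.1]},
    {"grip": 0,"linear": [6.2,7,0],"delta_rot": [0,0,-0.2]},
    {"grip": 0,"linear": [9.3,10.5,0],"delta_rot": [0,0,-0.3]},
  ],
  force=50,
)

```text
time: 1.3
ee_pos: [0.2954, -0.4055, 0.2312]
tcp_rot: [180.0, -0.0, 4.0]
wrist_force: [1.1, -0.2, 0.1]
opening: 0.0853
grasp_force: 0.0
```

Run:
```python
from h import *
o=bot.get_obs();print(o['q'],o['ee_pos'],o['tcp_rot'],o['time'])
```

```text
[-5.39273605e+01 -1.65073322e+00  3.28592072e+00  9.49288672e+01
  4.65814385e-03  1.22041519e+02] [ 0.29543998 -0.40551665  0.23123672] [ 1.79995871e+02 -8.07965532e-03  4.03112081e+00] 1.3
```

play_rows(
  targets=[
    {"grip": 0,"linear": [2.1,2.5,0],"delta_rot": [0,0,0.15]},
    {"grip": 0,"linear": [4.3,4.9,0],"delta_rot": [0,0,0.3]},
    {"grip": 0,"linear": [6.4,7.4,0],"delta_rot": [0,0,0.45]},
    {"grip": 0,"linear": [8.5,9.9,0],"delta_rot": [0,0,0.6]},
    {"grip": 0,"linear": [10.7,12.4,0],"delta_rot": [0,0,0.75]},
    {"grip": 0,"linear": [12.8,14.8,0],"delta_rot": [0,0,0.9]},
    {"grip": 0,"linear": [15,17.3,0],"delta_rot": [0,0,1.05]},
    {"grip": 0,"linear": [17.1,19.8,0],"delta_rot": [0,0,1.2]},
    {"grip": 0,"linear": [19.3,22.2,0],"delta_rot": [0,0,1.35]},
    {"grip": 0,"linear": [21.4,24.7,0],"delta_rot": [0,0,1.497]},
  ],
)

```text
time: 2.3
ee_pos: [0.5097, -0.1585, 0.2313]
tcp_rot: [180.0, 0.0, 90.5]
wrist_force: [0.2, -0.5, -0.0]
opening: 0.0856
grasp_force: 0.0
```

play_rows(
  targets=[
    {"grip": 0,"linear": [0,0,0],"delta_rot": [0,0,0.15]},
    {"grip": 0,"linear": [0,0,0],"delta_rot": [0,0,0.3]},
    {"grip": 0,"linear": [0,0,0],"delta_rot": [0,0,0.45]},
    {"grip": 0,"linear": [0,0,0],"delta_rot": [0,0,0.6]},
    {"grip": 0,"linear": [0,0,0],"delta_rot": [0,0,0.75]},
    {"grip": 0,"linear": [0,0,0],"delta_rot": [0,0,0.9]},
    {"grip": 0,"linear": [0,0,0],"delta_rot": [0,0,1.05]},
    {"grip": 0,"linear": [0,0,0],"delta_rot": [0,0,1.2]},
    {"grip": 0,"linear": [0,0,0],"delta_rot": [0,0,1.35]},
    {"grip": 0,"linear": [0,0,0],"delta_rot": [0,0,1.497]},
  ],
)

```text
time: 3.3
ee_pos: [0.5089, -0.1596, 0.2313]
tcp_rot: [-180.0, 0.0, 176.2]
wrist_force: [-0.4, 0.5, -0.2]
opening: 0.0851
grasp_force: 0.0
```

play_rows(
  targets=[
    {"grip": 0,"linear": [0,0,0],"delta_rot": [0,0,0.15]},
    {"grip": 0,"linear": [0,0,0],"delta_rot": [0,0,0.3]},
    {"grip": 0,"linear": [0,0,0],"delta_rot": [0,0,0.45]},
    {"grip": 0,"linear": [0,0,0],"delta_rot": [0,0,0.6]},
    {"grip": 0,"linear": [0,0,0],"delta_rot": [0,0,0.75]},
    {"grip": 0,"linear": [0,0,0],"delta_rot": [0,0,0.9]},
    {"grip": 0,"linear": [0,0,0],"delta_rot": [0,0,1.05]},
    {"grip": 0,"linear": [0,0,0],"delta_rot": [0,0,1.2]},
    {"grip": 0,"linear": [0,0,0],"delta_rot": [0,0,1.35]},
    {"grip": 0,"linear": [0,0,0],"delta_rot": [0,0,1.497]},
  ],
)

```text
time: 4.3
ee_pos: [0.5089, -0.1596, 0.2313]
tcp_rot: [-180.0, 0.0, -98.0]
wrist_force: [-0.4, -0.2, 0.0]
opening: 0.0853
grasp_force: 0.0
```

play_rows(
  targets=[
    {"grip": 0,"linear": [0,0,0],"delta_rot": [0,0,0.15]},
    {"grip": 0,"linear": [0,0,0],"delta_rot": [0,0,0.3]},
    {"grip": 0,"linear": [0,0,-1.5],"delta_rot": [0,0,0.45]},
    {"grip": 0,"linear": [0,0,-3],"delta_rot": [0,0,0.6]},
    {"grip": 0,"linear": [0,0,-5],"delta_rot": [0,0,0.75]},
    {"grip": 0,"linear": [0,0,-7],"delta_rot": [0,0,0.845]},
    {"grip": 0,"linear": [0,0,-9],"delta_rot": [0,0,0.845]},
    {"grip": 0,"linear": [0,0,-11.4],"delta_rot": [0,0,0.845]},
    {"grip": 130,"linear": [0,0,-11.4],"delta_rot": [0,0,0.845]},
    {"grip": 130,"linear": [0,0,-11.4],"delta_rot": [0,0,0.845]},
  ],
)

```text
time: 5.3
ee_pos: [0.5087, -0.1596, 0.1177]
tcp_rot: [180.0, 0.0, -49.9]
wrist_force: [0.4, 0.3, 0.2]
opening: 0.0591
grasp_force: 0.0
```

Run:
```python
from h import *
c=bot.camera("scene"); o=cv2.resize(c["color"][90:230,270:400],None,fx=4.2,fy=4.2,interpolation=cv2.INTER_CUBIC); cv2.imwrite("pics/gr.png",o[...,::-1])
o=bot.get_obs();print(o['q'],o['ee_pos'],o['tcp_rot'],o['time'],o['opening'],o['wrist_force'])
```

```text
[-1.74160147e+01  1.93005205e+00 -5.58779500e+00  8.24205169e+01
  4.79322709e-04 -1.47486621e+02] [ 0.50920949 -0.1597304   0.11847441] [-1.79966467e+02 -5.17179455e-02 -4.99294086e+01] 5.35 0.051503744226316525 [ 0.26906779 -1.01975264  0.0180042 ]
```

View pics/gr.png

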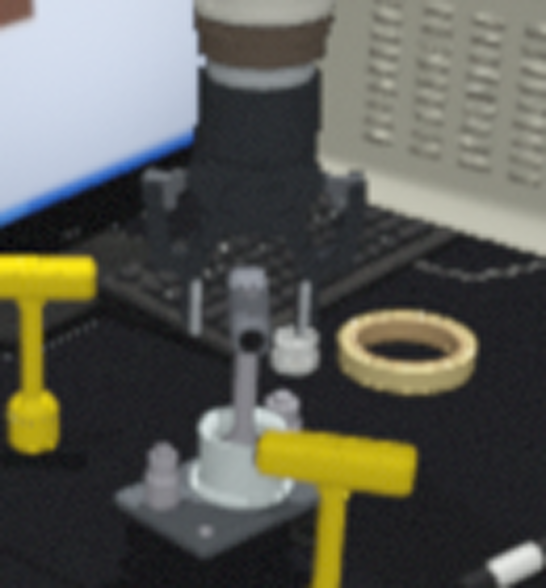

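The open fingers stand on either side of the grey handle, about (195,305) and (305,305), with the handle at (248,310). Closing.

play_rows(
  targets=[
    {"grip": 255,"linear": [0,0,0],"delta_rot": [0,0,0]},
    {"grip": 255,"linear": [0,0,0],"delta_rot": [0,0,0]},
    {"grip": 255,"linear": [0,0,0],"delta_rot": [0,0,0]},
    {"grip": 255,"linear": [0,0,0],"delta_rot": [0,0,0]},
    {"grip": 255,"linear": [0,0,0],"delta_rot": [0,0,0]},
    {"grip": 255,"linear": [0,0,0],"delta_rot": [0,0,0]},
  ],
  force=80,
)

```text
time: 5.95
ee_pos: [0.5095, -0.1598, 0.1188]
tcp_rot: [-179.9, -0.1, -49.9]
wrist_force: [-0.6, 0.7, 6.8]
opening: 0.023
grasp_force: 78.9
```

Run:
```python
from h import *
o=bot.get_obs();print(o['ee_pos'],o['tcp_rot'],o['time'],o['opening'],o['wrist_force'],o['torque'],o['grasp_force'])
```

```text
[ 0.50945765 -0.15984719  0.11882368] [-1.79934240e+02 -1.17109129e-01 -4.99284944e+01] 5.95 0.02298059992560052 [-0.64244895  0.6739459   6.81942702] [ 0.0286688   0.21481656 -0.02445771] 78.94022226333618
```

play_rows(
  targets=[
    {"grip": 255,"linear": [0,0,0.7],"delta_rot": [0,0,0]},
    {"grip": 255,"linear": [0,0,1.5],"delta_rot": [0,0,0]},
    {"grip": 255,"linear": [0,0,2.5],"delta_rot": [0,0,0]},
    {"grip": 255,"linear": [0,0,4],"delta_rot": [0,0,0]},
    {"grip": 255,"linear": [0,0,5.5],"delta_rot": [0,0,0]},
    {"grip": 255,"linear": [0,0,7.5],"delta_rot": [0,0,0]},
    {"grip": 255,"linear": [0,0,9.5],"delta_rot": [0,0,0]},
    {"grip": 255,"linear": [0,0,11.5],"delta_rot": [0,0,0]},
    {"grip": 255,"linear": [0,0,12.5],"delta_rot": [0,0,0]},
    {"grip": 255,"linear": [0,0,12.5],"delta_rot": [0,0,0]},
  ],
)

```text
time: 6.95
ee_pos: [0.5094, -0.1598, 0.2442]
tcp_rot: [-179.9, -0.1, -49.9]
wrist_force: [0.0, -0.6, -3.1]
opening: 0.0227
grasp_force: 78.7
```

```bash
cat > cloud.py <<'E'
from h import *
def cloud(c):
    H,W=c["range_z"].shape
    f=H/2/np.tan(np.radians(c["fov_y"])/2);K=np.array([[f,0,c["cx"]],[0,f,c["cy"]],[0,0,1]])
    uu,vv=np.meshgrid(np.arange(W),np.arange(H))
    u=cv2.undistortPoints(np.stack([uu,vv],-1).reshape(-1,1,2).astype(float),K,np.array(c["dist_coeffs"],float)).reshape(H,W,2)
    M=np.linalg.inv(c["world_to_cam"]); r=c["range_z"][...,None]
    return (np.concatenate([u[...,:1],-u[...,1:],-np.ones_like(r)],-1)*r)@M[:3,:3].T+M[:3,3]
E
python3 - <<'E'
from cloud import *
np.set_printoptions(precision=4,suppress=True)
from scipy.optimize import least_squares
o=bot.get_obs();print(o['ee_pos'],o['tcp_rot'],o['time'],o['opening'],o['wrist_force'],o['torque'])
def circ(p,g,R=None):
    s=least_squares(lambda t:np.hypot(*(p-t[:2]).T)-(t[2] if R is None else R),g,loss="soft_l1",f_scale=.002); return s.x
c=bot.camera("scene"); P=cloud(c); x,y,z=np.moveaxis(P,-1,0); ok=c["range_z"]>0
rim=ok&(np.hypot(x-.495,y-.158)<.034)&(z>.098)&(z<.112)
p=P[rim]; print("rim scene n",len(p),p.mean(0),circ(p[:,:2],[.495,.158,.022]))
mz=(p[:,:2].min(0)+p[:,:2].max(0))/2; print("mid",mz,np.ptp(p[:,:2],axis=0))
# shaft/socket now: vertical axis of driver at heights
e=o['ee_pos']; m=ok&(np.hypot(x-e[0],y-e[1])<.035)
for lo,hi in((.135,.155),(.155,.175),(.175,.19),(.19,.21)):
    k=m&(z>lo)&(z<hi); 
    if k.sum()>5:
        q=P[k]; R=.017 if hi<.16 else .007
        s=circ(q[:,:2],[e[0],e[1]],R); print(lo,k.sum(),q.mean(0),s[:2])
t=bot.camera("top"); P=cloud(t); x,y,z=np.moveaxis(P,-1,0)
lab=bot.pinpoint(t,"stand_mouth")[:2]; print([(r["pixel"],r["conf"],atz(t,r["pixel"],.052)) for r in lab])
print([(r["pixel"],r["conf"],atz(t,r["pixel"],.104)) for r in bot.pinpoint(t,"bore_mouth")[:1]])
print([(r["pixel"],r["conf"],atz(c,r["pixel"],.104)) for r in bot.pinpoint(c,"bore_mouth")[:1]])
# dark bore hole in top: contour of non-white inside head
g=t["color"].min(2); roi=(g[185:220,236:270]); 
_,b=cv2.threshold(roi,190,255,cv2.THRESH_BINARY_INV)
n,l,st,ce=cv2.connectedComponentsWithStats(b)
for i in range(1,n):
    if st[i,4]>30: print(st[i],ce[i]+[236,185],atz(t,ce[i]+[236,185],.1))
E
```

```text
[ 0.5094 -0.1598  0.2442] [-179.9122   -0.1352  -49.9263] 6.95 0.022722705375877415 [ 0.0081 -0.6345 -3.0776] [-0.0174  0.0249 -0.0436]
rim scene n 273 [0.4926 0.1588 0.1032] [0.492  0.1598 0.0249]
mid [0.4936 0.158 ] [0.058  0.0582]
0.135 68 [ 0.5011 -0.1515  0.1467] [ 0.5091 -0.1624]
0.155 108 [ 0.5022 -0.1534  0.1652] [ 0.5029 -0.1546]
0.175 35 [ 0.5059 -0.158   0.182 ] [ 0.5089 -0.1617]
0.19 36 [ 0.5052 -0.1578  0.2001] [ 0.5086 -0.1622]
[([370.6, 193.9], 0.56, array([ 0.5136, -0.1644,  0.052 ]))]
[([252.0, 198.1], 0.86, array([0.5032, 0.1576, 0.104 ]))]
[([249.0, 224.0], 0.81, array([0.4867, 0.1501, 0.104 ]))]
[  0   0  34  15 150] [252.7733 187.24  ] [0.5326 0.1555 0.1   ]
[  9  10  14  14 167] [251.485  201.3413] [0.495  0.1594 0.1   ]
[ 5 18 23 12 67] [252.8507 210.8507] [0.4697 0.1562 0.1   ]
[ 0 31 23  4 49] [244.5102 218.2653] [0.4505 0.1785 0.1   ]
```

play_rows(
  targets=[
    {"grip": 255,"linear": [-0.1,2,0],"delta_rot": [0,0,0]},
    {"grip": 255,"linear": [-0.3,6,0],"delta_rot": [0,0,0]},
    {"grip": 255,"linear": [-0.5,10.5,0],"delta_rot": [0,0,0]},
    {"grip": 255,"linear": [-0.7,15,0],"delta_rot": [0,0,0]},
    {"grip": 255,"linear": [-0.9,19.5,0],"delta_rot": [0,0,0]},
    {"grip": 255,"linear": [-1.1,24,0],"delta_rot": [0,0,0]},
    {"grip": 255,"linear": [-1.3,28,0],"delta_rot": [0,0,0]},
    {"grip": 255,"linear": [-1.5,31,0],"delta_rot": [0,0,0]},
    {"grip": 255,"linear": [-1.5,31.9,0],"delta_rot": [0,0,0]},
    {"grip": 255,"linear": [-1.5,31.9,-2],"delta_rot": [0,0,0]},
  ],
)

```text
time: 8.2
ee_pos: [0.4944, 0.1608, 0.2236]
tcp_rot: [-179.9, -0.1, -49.8]
wrist_force: [-0.2, -0.4, -2.8]
opening: 0.0229
grasp_force: 79.0
```

Run:
```python
from cloud import *
np.set_printoptions(precision=4,suppress=True)
o=bot.get_obs();print(o['ee_pos'],o['tcp_rot'],o['q'],o['wrist_force'],o['torque'])
c=bot.camera("scene"); o=cv2.resize(c["color"][150:290,180:310],None,fx=4.2,fy=4.2,interpolation=cv2.INTER_CUBIC); cv2.imwrite("pics/b2.png",o[...,::-1])
```

```text
[0.4944 0.1608 0.2236] [-179.8529   -0.0594  -49.795 ] [  18.022     0.5093    4.5722   93.9042    0.0005 -112.1831] [-0.179  -0.4207 -2.7732] [-0.0461  0.0084  0.0166]
```

View pics/b2.png

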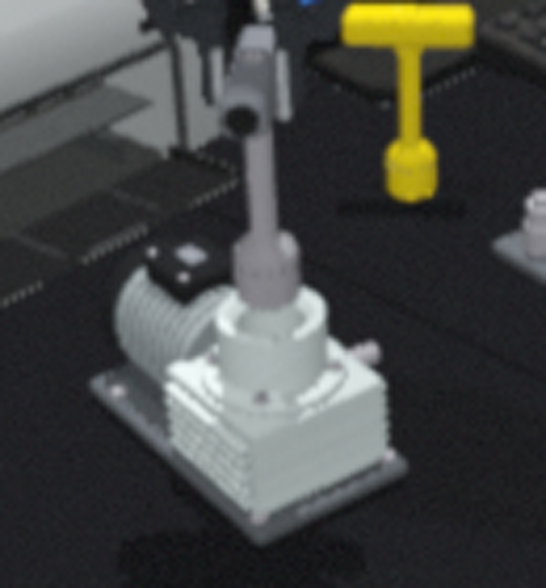

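The socket hangs just above the bore mouth. Its axis is at column 267 and the bore centre about 272, so I nudge it right by about 2 mm and then lower it.

play_rows(
  targets=[
    {"grip": 255,"linear": [-0.1,-0.15,-0.4],"delta_rot": [0,0,0]},
    {"grip": 255,"linear": [-0.1,-0.15,-0.9],"delta_rot": [0,0,0]},
    {"grip": 255,"linear": [-0.1,-0.15,-1.3],"delta_rot": [0,0,0]},
    {"grip": 255,"linear": [-0.1,-0.15,-1.6],"delta_rot": [0,0,0]},
    {"grip": 255,"linear": [-0.1,-0.15,-1.6],"delta_rot": [0,0,0]},
  ],
)

```text
time: 8.75
ee_pos: [0.4932, 0.1578, 0.2065]
tcp_rot: [-179.9, -0.0, -50.0]
wrist_force: [0.6, 0.5, -2.1]
opening: 0.0222
grasp_force: 79.3
```

play_rows(
  targets=[
    {"grip": 255,"linear": [0,0,-0.3],"delta_rot": [0,0,0]},
    {"grip": 255,"linear": [0,0,-0.6],"delta_rot": [0,0,0]},
    {"grip": 255,"linear": [0,0,-0.6],"delta_rot": [0,0,0]},
  ],
)

```text
time: 9.05
ee_pos: [0.4937, 0.1583, 0.2006]
tcp_rot: [-179.9, -0.0, -49.9]
wrist_force: [4.4, 3.9, -0.6]
opening: 0.0229
grasp_force: 79.6
```

```bash
cat > s.py <<'E'
from h import *
np.set_printoptions(precision=4,suppress=True)
o=bot.get_obs();print(o['time'],o['ee_pos'],o['tcp_rot'],o['q'][5],o['wrist_force'],o['torque'],o['opening'])
E
python3 s.py
```

```text
9.05 [0.4937 0.1583 0.2006] [-179.8639   -0.0277  -49.9208] -112.310887414601 [ 4.443   3.9142 -0.5792] [ 0.9153 -1.4688 -0.0018] 0.022851636489090183
```

play_rows(
  targets=[
    {"grip": 255,"linear": [0.07,0.06,0],"delta_rot": [0,0,0]},
    {"grip": 255,"linear": [0.07,0.06,-0.3],"delta_rot": [0,0,0]},
    {"grip": 255,"linear": [0.07,0.06,-0.6],"delta_rot": [0,0,0]},
    {"grip": 255,"linear": [0.07,0.06,-0.6],"delta_rot": [0,0,0]},
  ],
)

```text
time: 9.45
ee_pos: [0.4938, 0.1586, 0.1937]
tcp_rot: [-180.0, -0.0, -49.9]
wrist_force: [4.6, 2.0, -4.2]
opening: 0.0225
grasp_force: 79.2
```

play_rows(
  targets=[
    {"grip": 255,"linear": [0.1,0.04,0],"delta_rot": [0,0,0]},
    {"grip": 255,"linear": [0.1,0.04,-0.5],"delta_rot": [0,0,0]},
    {"grip": 255,"linear": [0.1,0.04,-1.0],"delta_rot": [0,0,0]},
    {"grip": 255,"linear": [0.1,0.04,-1.0],"delta_rot": [0,0,0]},
  ],
)

```text
time: 9.85
ee_pos: [0.4943, 0.1589, 0.1831]
tcp_rot: [179.9, 0.0, -49.9]
wrist_force: [4.2, 1.0, -5.0]
opening: 0.0229
grasp_force: 79.0
```

```bash
python3 s.py
```

```text
9.85 [0.4943 0.1589 0.1831] [179.9455   0.0304 -49.9226] -112.26491189400616 [ 4.1704  0.9954 -4.9668] [ 0.6679 -1.2677  0.0065] 0.022870619714955284
```

play_rows(
  targets=[
    {"grip": 255,"linear": [0.1,0.02,0],"delta_rot": [0,0,0]},
    {"grip": 255,"linear": [0.1,0.02,-0.7],"delta_rot": [0,0,0]},
    {"grip": 255,"linear": [0.1,0.02,-1.4],"delta_rot": [0,0,0]},
    {"grip": 255,"linear": [0.1,0.02,-2.1],"delta_rot": [0,0,0]},
    {"grip": 255,"linear": [0.1,0.02,-2.6],"delta_rot": [0,0,0]},
    {"grip": 255,"linear": [0.1,0.02,-2.6],"delta_rot": [0,0,0]},
  ],
)

```text
time: 10.45
ee_pos: [0.4951, 0.1589, 0.1572]
tcp_rot: [179.9, 0.0, -49.9]
wrist_force: [0.7, 0.9, -1.9]
opening: 0.0227
grasp_force: 79.4
```

```bash
python3 s.py
```

```text
10.45 [0.4951 0.1589 0.1572] [179.9144   0.0345 -49.9248] -112.27643430726076 [ 0.6982  0.8652 -1.9182] [-0.0125 -0.0238 -0.0133] 0.022676368765690093
```

play_rows(
  targets=[
    {"grip": 255,"linear": [0,0,-0.5],"delta_rot": [0,0,0]},
    {"grip": 255,"linear": [0,0,-0.9],"delta_rot": [0,0,0]},
    {"grip": 255,"linear": [0,0,-1.1],"delta_rot": [0,0,0]},
    {"grip": 255,"linear": [0,0,-1.25],"delta_rot": [0,0,0]},
    {"grip": 255,"linear": [0,0,-1.35],"delta_rot": [0,0,0]},
    {"grip": 255,"linear": [0,0,-1.35],"delta_rot": [0,0,0]},
  ],
)

```text
time: 11.05
ee_pos: [0.4956, 0.1591, 0.1448]
tcp_rot: [-180.0, -0.0, -49.9]
wrist_force: [-0.3, 0.0, -3.2]
opening: 0.0231
grasp_force: 79.5
```

```bash
python3 s.py
```

```text
11.05 [0.4956 0.1591 0.1448] [-179.9952   -0.0017  -49.9271] -112.274012182862 [-0.3076  0.0274 -3.1932] [-0.0151  0.0017  0.0117] 0.02305182571598757
```

play_rows(
  targets=[
    {"grip": 255,"linear": [0,0,-0.1],"delta_rot": [0,0,0]},
    {"grip": 255,"linear": [0,0,-0.2],"delta_rot": [0,0,0]},
    {"grip": 255,"linear": [0,0,-0.2],"delta_rot": [0,0,0]},
  ],
)

```text
time: 11.35
ee_pos: [0.4959, 0.1591, 0.1439]
tcp_rot: [-179.9, -0.0, -49.9]
wrist_force: [-1.4, -0.9, 5.5]
opening: 0.0229
grasp_force: 80.7
```

play_rows(
  targets=[
    {"grip": 255,"linear": [-0.05,-0.03,0],"delta_rot": [0,0,-0.05]},
    {"grip": 255,"linear": [-0.05,-0.03,0],"delta_rot": [0,0,-0.1]},
    {"grip": 255,"linear": [-0.05,-0.03,0],"delta_rot": [0,0,-0.15]},
    {"grip": 255,"linear": [-0.05,-0.03,0],"delta_rot": [0,0,-0.2]},
  ],
)

```text
time: 11.75
ee_pos: [0.4955, 0.159, 0.1441]
tcp_rot: [-179.9, -0.0, -61.5]
wrist_force: [-1.7, -0.4, 5.5]
opening: 0.0226
grasp_force: 80.6
```

```bash
python3 s.py
```

```text
11.75 [0.4955 0.159  0.1441] [-179.8697   -0.0097  -61.4999] -100.71493773261355 [-1.7348 -0.3625  5.5078] [0.0728 0.2453 0.0527] 0.02255762845549687
```

play_rows(
  targets=[
    {"grip": 255,"linear": [-0.05,0,0.05],"delta_rot": [0,0,-0.05]},
    {"grip": 255,"linear": [-0.05,0,0.05],"delta_rot": [0,0,-0.1]},
    {"grip": 255,"linear": [-0.05,0,0.05],"delta_rot": [0,0,-0.15]},
  ],
)

```text
time: 12.05
ee_pos: [0.4951, 0.1591, 0.1444]
tcp_rot: [-179.9, 0.0, -70.1]
wrist_force: [0.5, 0.6, 3.7]
opening: 0.023
grasp_force: 80.3
```

```bash
python3 s.py
```

```text
12.05 [0.4951 0.1591 0.1444] [-179.8678    0.0066  -70.0905] -92.10546969458017 [0.5024 0.641  3.6629] [ 0.1646 -0.0024  0.0312] 0.022982455429721778
```

play_rows(
  targets=[
    {"grip": 255,"linear": [0,0,0],"delta_rot": [0,0,-0.05]},
    {"grip": 255,"linear": [0,0,0],"delta_rot": [0,0,-0.1]},
    {"grip": 255,"linear": [0,0,0],"delta_rot": [0,0,-0.15]},
  ],
)

```text
time: 12.35
ee_pos: [0.4951, 0.1591, 0.1444]
tcp_rot: [-179.9, 0.0, -78.7]
wrist_force: [-0.8, 0.9, 3.8]
opening: 0.0229
grasp_force: 80.3
```

```bash
python3 s.py
```

```text
12.35 [0.4951 0.1591 0.1444] [-179.8693    0.0366  -78.6879] -83.5076905491555 [-0.8036  0.8562  3.7979] [ 0.2622 -0.0353  0.0083] 0.02285470437526392
```

play_rows(
  targets=[
    {"grip": 255,"linear": [0,0,0],"delta_rot": [0,0,-0.05]},
    {"grip": 255,"linear": [0,0,0],"delta_rot": [0,0,-0.1]},
    {"grip": 255,"linear": [0,0,0],"delta_rot": [0,0,-0.15]},
  ],
)

```text
time: 12.65
ee_pos: [0.4951, 0.1592, 0.1443]
tcp_rot: [-179.9, 0.1, -87.3]
wrist_force: [0.2, 0.7, 3.4]
opening: 0.0227
grasp_force: 80.3
```

```bash
python3 s.py
```

```text
12.65 [0.4951 0.1592 0.1443] [-179.8818    0.0569  -87.2791] -74.91493237348332 [0.1959 0.7163 3.3766] [ 0.3677 -0.0459  0.041 ] 0.02266310162516669
```

play_rows(
  targets=[
    {"grip": 255,"linear": [0,0,0],"delta_rot": [0,0,-0.05]},
    {"grip": 255,"linear": [0,0,0],"delta_rot": [0,0,-0.1]},
    {"grip": 255,"linear": [0,0,0],"delta_rot": [0,0,-0.15]},
  ],
)

```text
time: 12.95
ee_pos: [0.4952, 0.1591, 0.1439]
tcp_rot: [-179.9, 0.1, -95.9]
wrist_force: [2.8, -0.0, -2.4]
opening: 0.0227
grasp_force: 79.5
```

```bash
python3 s.py
```

```text
12.95 [0.4952 0.1591 0.1439] [-179.894     0.057   -95.8752] -66.31953245943568 [ 2.7802 -0.0233 -2.3626] [ 0.1184 -0.6727 -0.0273] 0.022740533175798994
```

play_rows(
  targets=[
    {"grip": 255,"linear": [0.03,0,-0.15],"delta_rot": [0,0,0]},
    {"grip": 255,"linear": [0.03,0,-0.3],"delta_rot": [0,0,0]},
    {"grip": 255,"linear": [0.03,0,-0.3],"delta_rot": [0,0,0]},
  ],
)

```text
time: 13.25
ee_pos: [0.4954, 0.1589, 0.1402]
tcp_rot: [-179.9, 0.0, -95.7]
wrist_force: [3.9, 1.0, -3.0]
opening: 0.0228
grasp_force: 79.4
```

```bash
python3 s.py
```

```text
13.25 [0.4954 0.1589 0.1402] [-179.938     0.0266  -95.7043] -66.50881143148918 [ 3.9038  0.9679 -2.9749] [ 0.5117 -1.377  -0.0635] 0.02282580215125793
```

play_rows(
  targets=[
    {"grip": 255,"linear": [0.06,0.02,-0.2],"delta_rot": [0,0,-0.03]},
    {"grip": 255,"linear": [0.06,0.02,-0.5],"delta_rot": [0,0,-0.03]},
    {"grip": 255,"linear": [0.06,0.02,-0.5],"delta_rot": [0,0,-0.03]},
  ],
)

```text
time: 13.55
ee_pos: [0.4956, 0.159, 0.1348]
tcp_rot: [180.0, -0.0, -97.4]
wrist_force: [4.1, 1.1, -4.6]
opening: 0.0229
grasp_force: 79.3
```

```bash
python3 s.py
```

```text
13.55 [0.4956 0.159  0.1348] [179.9996  -0.0013 -97.4169] -64.79404084037472 [ 4.0891  1.0939 -4.5931] [ 0.4122 -1.2988 -0.047 ] 0.02292331457382308
```

play_rows(
  targets=[
    {"grip": 255,"linear": [0.07,0.02,-0.2],"delta_rot": [0,0,-0.02]},
    {"grip": 255,"linear": [0.07,0.02,-0.4],"delta_rot": [0,0,-0.02]},
    {"grip": 255,"linear": [0.07,0.02,-0.45],"delta_rot": [0,0,-0.02]},
    {"grip": 255,"linear": [0.07,0.02,-0.45],"delta_rot": [0,0,-0.02]},
  ],
)

```text
time: 13.95
ee_pos: [0.4961, 0.1592, 0.1317]
tcp_rot: [-180.0, 0.0, -98.6]
wrist_force: [0.6, 0.6, 6.0]
opening: 0.023
grasp_force: 80.7
```

```bash
python3 s.py
```

```text
13.95 [0.4961 0.1592 0.1317] [-179.9621    0.0259  -98.6139] -63.593993922459035 [0.6338 0.6213 5.9739] [ 0.1083  0.059  -0.0125] 0.02297486559173683
```

play_rows(
  targets=[
    {"grip": 255,"linear": [0,0,0],"delta_rot": [0,0,-0.04]},
    {"grip": 255,"linear": [0,0,0],"delta_rot": [0,0,-0.08]},
    {"grip": 255,"linear": [0,0,0],"delta_rot": [0,0,-0.12]},
    {"grip": 255,"linear": [0,0,0],"delta_rot": [0,0,-0.16]},
  ],
)

```text
time: 14.35
ee_pos: [0.4964, 0.1593, 0.1317]
tcp_rot: [-179.9, 0.0, -107.9]
wrist_force: [2.1, 0.8, 5.4]
opening: 0.0228
grasp_force: 80.5
```

```bash
python3 s.py
```

```text
14.35 [0.4964 0.1593 0.1317] [-179.9336    0.0451 -107.8702] -54.34106744951422 [2.1415 0.8158 5.4097] [ 0.0938 -0.444   0.0537] 0.0228275579874035
```

play_rows(
  targets=[
    {"grip": 255,"linear": [0,0,0],"delta_rot": [0,0,-0.04]},
    {"grip": 255,"linear": [0,0,0],"delta_rot": [0,0,-0.08]},
    {"grip": 255,"linear": [0,0,0],"delta_rot": [0,0,-0.12]},
    {"grip": 255,"linear": [0,0,0],"delta_rot": [0,0,-0.16]},
  ],
)

```text
time: 14.75
ee_pos: [0.4965, 0.1592, 0.1317]
tcp_rot: [-179.9, 0.1, -117.0]
wrist_force: [2.1, 0.6, 5.9]
opening: 0.0229
grasp_force: 80.5
```

```bash
python3 s.py
```

```text
14.75 [0.4965 0.1592 0.1317] [-179.9302    0.0541 -117.0422] -45.171212576608504 [2.142  0.6414 5.8557] [ 0.0514 -0.5238  0.1244] 0.02286495806821094
```

play_rows(
  targets=[
    {"grip": 255,"linear": [0,0,0],"delta_rot": [0,0,-0.03]},
    {"grip": 255,"linear": [0,0,0],"delta_rot": [0,0,-0.06]},
  ],
)

```text
time: 14.95
ee_pos: [0.4965, 0.1592, 0.1318]
tcp_rot: [-179.9, 0.1, -120.5]
wrist_force: [2.1, -0.4, 4.9]
opening: 0.0226
grasp_force: 80.5
```

```bash
python3 s.py
```

```text
14.95 [0.4965 0.1592 0.1318] [-179.9266    0.0565 -120.4582] -41.75542584886472 [ 2.1085 -0.4325  4.9089] [ 0.0342 -0.5172  0.0102] 0.02263095383189211
```

play_rows(
  targets=[
    {"grip": 255,"linear": [0,0,0],"delta_rot": [0,0,-0.03]},
    {"grip": 255,"linear": [0,0,0],"delta_rot": [0,0,-0.06]},
  ],
)

```text
time: 15.15
ee_pos: [0.4965, 0.1592, 0.1317]
tcp_rot: [-179.9, 0.1, -123.9]
wrist_force: [2.0, 0.8, 5.0]
opening: 0.0229
grasp_force: 80.5
```

```bash
python3 s.py
```

```text
15.15 [0.4965 0.1592 0.1317] [-179.9278    0.0579 -123.8949] -38.3203468699866 [1.9588 0.7849 4.9977] [ 0.0247 -0.5739  0.0966] 0.02286055668860743
```

play_rows(
  targets=[
    {"grip": 255,"linear": [0,0,0],"delta_rot": [0,0,-0.03]},
    {"grip": 255,"linear": [0,0,0],"delta_rot": [0,0,-0.06]},
    {"grip": 255,"linear": [0,0,0],"delta_rot": [0,0,-0.09]},
  ],
)

```text
time: 15.45
ee_pos: [0.4966, 0.1591, 0.1317]
tcp_rot: [-179.9, 0.1, -129.1]
wrist_force: [1.2, 0.3, 4.7]
opening: 0.0227
grasp_force: 80.5
```

```bash
python3 s.py
```

```text
15.45 [0.4966 0.1591 0.1317] [-179.9258    0.0648 -129.0531] -33.16461106636537 [1.2125 0.3048 4.663 ] [-0.1381 -0.6071  0.0626] 0.022696764548627648
```

play_rows(
  targets=[
    {"grip": 255,"linear": [0,0,0],"delta_rot": [0,0,-0.03]},
    {"grip": 255,"linear": [0,0,0],"delta_rot": [0,0,-0.06]},
  ],
)

```text
time: 15.65
ee_pos: [0.4966, 0.1591, 0.1318]
tcp_rot: [-179.9, 0.1, -132.5]
wrist_force: [3.3, -0.8, 5.5]
opening: 0.023
grasp_force: 80.5
```

```bash
python3 s.py
```

```text
15.65 [0.4966 0.1591 0.1318] [-179.9263    0.0657 -132.4945] -29.72466107430587 [ 3.2795 -0.8327  5.505 ] [-0.1145 -0.6205  0.0943] 0.022968307768736953
```

play_rows(
  targets=[
    {"grip": 255,"linear": [0,0,0],"delta_rot": [0,0,-0.03]},
    {"grip": 255,"linear": [0,0,0],"delta_rot": [0,0,-0.06]},
  ],
)

```text
time: 15.85
ee_pos: [0.4966, 0.1591, 0.1317]
tcp_rot: [-179.9, 0.1, -135.9]
wrist_force: [2.4, -0.5, 5.2]
opening: 0.0225
grasp_force: 80.5
```

```bash
python3 s.py
```

```text
15.85 [0.4966 0.1591 0.1317] [-179.9268    0.0658 -135.9349] -26.28621913879487 [ 2.4033 -0.4863  5.197 ] [-0.1871 -0.6085  0.0584] 0.022487452956492238
```

play_rows(
  targets=[
    {"grip": 255,"linear": [0,0,0],"delta_rot": [0,0,-0.03]},
    {"grip": 255,"linear": [0,0,0],"delta_rot": [0,0,-0.06]},
  ],
)

```text
time: 16.05
ee_pos: [0.4966, 0.1591, 0.1317]
tcp_rot: [-179.9, 0.1, -139.4]
wrist_force: [1.4, -0.3, 4.8]
opening: 0.0228
grasp_force: 80.5
```

```bash
python3 s.py
```

```text
16.05 [0.4966 0.1591 0.1317] [-179.9268    0.0697 -139.369 ] -22.850045952464708 [ 1.4297 -0.2671  4.7824] [-0.2467 -0.6218  0.0399] 0.02279958972624947
```

play_rows(
  targets=[
    {"grip": 255,"linear": [0,0,0],"delta_rot": [0,0,-0.03]},
    {"grip": 255,"linear": [0,0,0],"delta_rot": [0,0,-0.06]},
  ],
)

```text
time: 16.25
ee_pos: [0.4966, 0.159, 0.1317]
tcp_rot: [-179.9, 0.1, -142.8]
wrist_force: [1.3, -0.3, 5.3]
opening: 0.0228
grasp_force: 80.5
```

```bash
python3 s.py
```

```text
16.25 [0.4966 0.159  0.1317] [-179.9263    0.0719 -142.8114] -19.412825638802452 [ 1.304  -0.3043  5.295 ] [-0.2587 -0.6329  0.03  ] 0.02281661552779046
```

play_rows(
  targets=[
    {"grip": 255,"linear": [0,0,0],"delta_rot": [0,0,-0.03]},
    {"grip": 255,"linear": [0,0,0],"delta_rot": [0,0,-0.06]},
  ],
)

```text
time: 16.45
ee_pos: [0.4966, 0.159, 0.1317]
tcp_rot: [-179.9, 0.1, -146.2]
wrist_force: [2.7, -0.6, 5.6]
opening: 0.0229
grasp_force: 80.5
```

```bash
python3 s.py
```

```text
16.45 [0.4966 0.159  0.1317] [-179.9263    0.0761 -146.2474] -15.975849660401558 [ 2.6697 -0.6367  5.5686] [-0.3116 -0.6998  0.0627] 0.02286470699698562
```

play_rows(
  targets=[
    {"grip": 255,"linear": [0,0,0],"delta_rot": [0,0,-0.03]},
    {"grip": 255,"linear": [0,0,0],"delta_rot": [0,0,-0.06]},
  ],
)

```text
time: 16.65
ee_pos: [0.4967, 0.1589, 0.1318]
tcp_rot: [-179.9, 0.1, -149.7]
wrist_force: [2.4, -1.5, 5.0]
opening: 0.0229
grasp_force: 80.5
```

```bash
python3 s.py
```

```text
16.65 [0.4967 0.1589 0.1318] [-179.9251    0.0795 -149.6895] -12.536064302356612 [ 2.3849 -1.4769  4.9962] [-0.4409 -0.7164  0.0686] 0.022893504445762432
```

play_rows(
  targets=[
    {"grip": 255,"linear": [0,0,0],"delta_rot": [0,0,-0.03]},
    {"grip": 255,"linear": [0,0,0],"delta_rot": [0,0,-0.06]},
  ],
)

```text
time: 16.85
ee_pos: [0.4966, 0.1589, 0.1317]
tcp_rot: [-179.9, 0.1, -153.1]
wrist_force: [3.5, -1.7, 5.3]
opening: 0.0229
grasp_force: 80.5
```

```bash
python3 s.py
```

```text
16.85 [0.4966 0.1589 0.1317] [-179.9266    0.0788 -153.1252] -9.100042575787098 [ 3.5039 -1.6973  5.2784] [-0.4044 -0.68    0.0433] 0.02287228317534501
```

play_rows(
  targets=[
    {"grip": 255,"linear": [0,0,0],"delta_rot": [0,0,-0.03]},
    {"grip": 255,"linear": [0,0,0],"delta_rot": [0,0,-0.06]},
  ],
)

```text
time: 17.05
ee_pos: [0.4966, 0.1588, 0.1317]
tcp_rot: [-179.9, 0.1, -156.6]
wrist_force: [2.0, -1.7, 4.9]
opening: 0.0231
grasp_force: 80.5
```

```bash
python3 s.py
```

```text
17.05 [0.4966 0.1588 0.1317] [-179.9258    0.0815 -156.5671] -5.660956853607142 [ 2.0067 -1.6948  4.9433] [-0.5244 -0.708   0.0743] 0.023094269999798266
```

play_rows(
  targets=[
    {"grip": 255,"linear": [0.03,-0.03,0],"delta_rot": [0,0,-0.03]},
    {"grip": 255,"linear": [0.03,-0.03,0],"delta_rot": [0,0,-0.06]},
  ],
)

```text
time: 17.25
ee_pos: [0.4968, 0.1587, 0.1317]
tcp_rot: [-180.0, 0.1, -160.0]
wrist_force: [0.8, -1.4, 5.6]
opening: 0.0229
grasp_force: 80.6
```

```bash
python3 s.py
```

```text
17.25 [0.4968 0.1587 0.1317] [-179.9636    0.076  -160.0059] -2.2579983997982738 [ 0.7829 -1.3565  5.5777] [-0.3188 -0.4619  0.0676] 0.02288791005469341
```

play_rows(
  targets=[
    {"grip": 255,"linear": [0,0,0],"delta_rot": [0,0,-0.03]},
    {"grip": 255,"linear": [0,0,0],"delta_rot": [0,0,-0.06]},
  ],
)

```text
time: 17.45
ee_pos: [0.4968, 0.1587, 0.1317]
tcp_rot: [-180.0, 0.1, -163.4]
wrist_force: [0.7, -1.0, 5.8]
opening: 0.0229
grasp_force: 80.6
```

```bash
python3 s.py
```

```text
17.45 [0.4968 0.1587 0.1317] [-179.9615    0.0756 -163.4454] 1.180935050169906 [ 0.6997 -0.956   5.8224] [-0.4315 -0.4274  0.0776] 0.022874167943832437
```

play_rows(
  targets=[
    {"grip": 255,"linear": [0,0,0],"delta_rot": [0,0,-0.03]},
    {"grip": 255,"linear": [0,0,0],"delta_rot": [0,0,-0.06]},
  ],
)

```text
time: 17.65
ee_pos: [0.4968, 0.1586, 0.1317]
tcp_rot: [-180.0, 0.1, -166.9]
wrist_force: [1.8, -1.3, 5.7]
opening: 0.023
grasp_force: 80.6
```

```bash
python3 s.py
```

```text
17.65 [0.4968 0.1586 0.1317] [-179.9572    0.0781 -166.8764] 4.6117657904087315 [ 1.7592 -1.3184  5.6584] [-0.4239 -0.4327  0.1871] 0.022983329439029972
```

play_rows(
  targets=[
    {"grip": 255,"linear": [0,0,0],"delta_rot": [0,0,-0.02]},
    {"grip": 255,"linear": [0,0,0],"delta_rot": [0,0,-0.04]},
  ],
)

```text
time: 17.85
ee_pos: [0.4968, 0.1586, 0.1317]
tcp_rot: [-180.0, 0.1, -169.1]
wrist_force: [1.9, -2.1, 6.0]
opening: 0.023
grasp_force: 80.6
```

```bash
python3 s.py
```

```text
17.85 [0.4968 0.1586 0.1317] [-179.9558    0.0774 -169.1391] 6.875862171299768 [ 1.874  -2.1139  6.033 ] [-0.4615 -0.4125  0.2229] 0.02295414227848524
```

play_rows(
  targets=[
    {"grip": 255,"linear": [0,0,0],"delta_rot": [0,0,-0.02]},
    {"grip": 255,"linear": [0,0,0],"delta_rot": [0,0,-0.04]},
  ],
)

```text
time: 18.05
ee_pos: [0.4968, 0.1586, 0.1317]
tcp_rot: [-180.0, 0.1, -171.4]
wrist_force: [2.0, -1.7, 6.4]
opening: 0.0228
grasp_force: 80.6
```

```bash
python3 s.py
```

```text
18.05 [0.4968 0.1586 0.1317] [-179.9546    0.0758 -171.43  ] 9.166016660085697 [ 1.9722 -1.68    6.3895] [-0.567  -0.4632  0.2731] 0.022764591507210146
```

play_rows(
  targets=[
    {"grip": 255,"linear": [0,0,0],"delta_rot": [0,0,-0.015]},
    {"grip": 255,"linear": [0,0,0],"delta_rot": [0,0,-0.03]},
  ],
)

```text
time: 18.25
ee_pos: [0.4967, 0.1586, 0.1317]
tcp_rot: [-180.0, 0.1, -173.1]
wrist_force: [2.2, -2.2, 5.9]
opening: 0.0227
grasp_force: 80.6
```

```bash
python3 s.py
```

```text
18.25 [0.4967 0.1586 0.1317] [-179.953     0.0773 -173.1347] 10.870612648516154 [ 2.2427 -2.1521  5.8748] [-0.5594 -0.5087  0.2645] 0.02270735576864328
```

play_rows(
  targets=[
    {"grip": 255,"linear": [0.03,-0.03,0],"delta_rot": [0,0,0.05]},
    {"grip": 255,"linear": [0.03,-0.03,0],"delta_rot": [0,0,0.1]},
    {"grip": 255,"linear": [0.03,-0.03,0.05],"delta_rot": [0,0,0.14]},
    {"grip": 255,"linear": [0.03,-0.03,0.1],"delta_rot": [0,0,0.14]},
  ],
)

```text
time: 18.65
ee_pos: [0.4966, 0.1584, 0.1318]
tcp_rot: [-180.0, -0.0, -165.1]
wrist_force: [2.2, 0.4, -1.5]
opening: 0.023
grasp_force: 79.7
```

```bash
python3 s.py
```

```text
18.65 [0.4966 0.1584 0.1318] [-179.9868   -0.0124 -165.0574] 2.7580785739279414 [ 2.1686  0.4495 -1.4632] [-0.0726 -0.5015 -0.0002] 0.023044143311038448
```

play_rows(
  targets=[
    {"grip": 255,"linear": [0.02,0,0.3],"delta_rot": [0,0,0]},
    {"grip": 255,"linear": [0.02,0,0.7],"delta_rot": [0,0,0]},
    {"grip": 255,"linear": [0.02,0,1.2],"delta_rot": [0,0,0]},
    {"grip": 255,"linear": [0.02,0,1.8],"delta_rot": [0,0,0]},
    {"grip": 255,"linear": [0.02,0,2.4],"delta_rot": [0,0,0]},
  ],
)

```text
time: 19.15
ee_pos: [0.4967, 0.1586, 0.1563]
tcp_rot: [180.0, -0.0, -165.1]
wrist_force: [-0.1, 0.7, -2.6]
opening: 0.0229
grasp_force: 79.4
```

```bash
python3 s.py
```

```text
19.15 [0.4967 0.1586 0.1563] [ 179.992    -0.0305 -165.0992] 2.8017531516507357 [-0.095   0.6644 -2.6322] [-0.0615 -0.033  -0.0008] 0.02291980556705171
```

play_rows(
  targets=[
    {"grip": 255,"linear": [0,0,1],"delta_rot": [0,0,0]},
    {"grip": 255,"linear": [0,0,2],"delta_rot": [0,0,0]},
    {"grip": 255,"linear": [0,0,3.2],"delta_rot": [0,0,0]},
    {"grip": 255,"linear": [0,0,4.4],"delta_rot": [0,0,0]},
    {"grip": 255,"linear": [0,0,5.8],"delta_rot": [0,0,0]},
    {"grip": 255,"linear": [0,0,7.2],"delta_rot": [0,0,0]},
    {"grip": 255,"linear": [0,0,8.8],"delta_rot": [0,0,0.0]},
    {"grip": 255,"linear": [0,0,9],"delta_rot": [0,0,0.12]},
    {"grip": 255,"linear": [0,0,9],"delta_rot": [0,0,0.26]},
    {"grip": 255,"linear": [0,0,9],"delta_rot": [0,0,0.4]},
  ],
)

```text
time: 20.15
ee_pos: [0.4971, 0.1586, 0.2468]
tcp_rot: [-180.0, 0.0, -141.8]
wrist_force: [-0.1, 0.1, -2.1]
opening: 0.0228
grasp_force: 79.4
```

```bash
python3 s.py
```

```text
20.15 [0.4971 0.1586 0.2468] [-179.9844    0.0412 -141.847 ] -20.455795684659922 [-0.0872  0.1406 -2.0891] [ 0.0247 -0.0055  0.0069] 0.022801199457139883
```

play_rows(
  targets=[
    {"grip": 255,"linear": [0.1,-2,0],"delta_rot": [0,0,0.145]},
    {"grip": 255,"linear": [0.2,-5,0],"delta_rot": [0,0,0.29]},
    {"grip": 255,"linear": [0.3,-9,0],"delta_rot": [0,0,0.435]},
    {"grip": 255,"linear": [0.5,-13,0],"delta_rot": [0,0,0.58]},
    {"grip": 255,"linear": [0.7,-17,0],"delta_rot": [0,0,0.725]},
    {"grip": 255,"linear": [0.8,-21,0],"delta_rot": [0,0,0.87]},
    {"grip": 255,"linear": [1.0,-25,0],"delta_rot": [0,0,1.015]},
    {"grip": 255,"linear": [1.1,-28.5,0],"delta_rot": [0,0,1.16]},
    {"grip": 255,"linear": [1.2,-31,0],"delta_rot": [0,0,1.305]},
    {"grip": 255,"linear": [1.23,-31.84,0],"delta_rot": [0,0,1.45]},
  ],
)

```text
time: 21.15
ee_pos: [0.5091, -0.1623, 0.2463]
tcp_rot: [180.0, -0.0, -58.9]
wrist_force: [0.3, 0.6, -3.2]
opening: 0.0224
grasp_force: 79.5
```

play_rows(
  targets=[
    {"grip": 255,"linear": [0,0,-1],"delta_rot": [0,0,0.1]},
    {"grip": 255,"linear": [0,0,-2.5],"delta_rot": [0,0,0.15]},
    {"grip": 255,"linear": [0,0,-4],"delta_rot": [0,0,0.15]},
    {"grip": 255,"linear": [0,0,-5.5],"delta_rot": [0,0,0.15]},
    {"grip": 255,"linear": [0,0,-6.5],"delta_rot": [0,0,0.15]},
    {"grip": 255,"linear": [0,0,-6.5],"delta_rot": [0,0,0.15]},
  ],
)

```text
time: 21.75
ee_pos: [0.5088, -0.1597, 0.1799]
tcp_rot: [179.9, 0.1, -50.5]
wrist_force: [-0.8, 0.6, -3.2]
opening: 0.0227
grasp_force: 79.4
```

```bash
python3 s.py
```

```text
21.75 [ 0.5088 -0.1597  0.1799] [179.9424   0.0899 -50.4994] -146.9225280017117 [-0.7557  0.5974 -3.1934] [ 0.0577 -0.0354  0.0668] 0.022652283558896317
```

play_rows(
  targets=[
    {"grip": 255,"linear": [0.05,0,-0.7],"delta_rot": [0,0,0]},
    {"grip": 255,"linear": [0.05,0,-1.5],"delta_rot": [0,0,0]},
    {"grip": 255,"linear": [0.05,0,-2.2],"delta_rot": [0,0,0]},
    {"grip": 255,"linear": [0.05,0,-3],"delta_rot": [0,0,0]},
    {"grip": 255,"linear": [0.05,0,-3.7],"delta_rot": [0,0,0]},
    {"grip": 255,"linear": [0.05,0,-4.2],"delta_rot": [0,0,0]},
    {"grip": 255,"linear": [0.05,0,-4.2],"delta_rot": [0,0,0]},
  ],
)

```text
time: 22.45
ee_pos: [0.5094, -0.1597, 0.1379]
tcp_rot: [180.0, 0.1, -50.5]
wrist_force: [0.9, -0.0, -3.1]
opening: 0.0227
grasp_force: 79.5
```

```bash
python3 s.py
```

```text
22.45 [ 0.5094 -0.1597  0.1379] [179.9625   0.0569 -50.5014] -146.90660123285235 [ 0.9256 -0.0181 -3.1144] [-0.0465  0.0348 -0.0608] 0.022748765409666877
```

play_rows(
  targets=[
    {"grip": 255,"linear": [0,0,-0.4],"delta_rot": [0,0,0]},
    {"grip": 255,"linear": [0,0,-0.8],"delta_rot": [0,0,0]},
    {"grip": 255,"linear": [0,0,-1.2],"delta_rot": [0,0,0]},
    {"grip": 255,"linear": [0,0,-1.6],"delta_rot": [0,0,0]},
    {"grip": 255,"linear": [0,0,-1.8],"delta_rot": [0,0,0]},
    {"grip": 255,"linear": [0,0,-1.8],"delta_rot": [0,0,0]},
  ],
)

```text
time: 23.05
ee_pos: [0.5096, -0.1598, 0.1204]
tcp_rot: [180.0, 0.0, -50.5]
wrist_force: [0.2, 0.1, -2.7]
opening: 0.0231
grasp_force: 79.5
```

```bash
python3 s.py
```

```text
23.05 [ 0.5096 -0.1598  0.1204] [179.9808   0.0294 -50.5002] -146.9086837650662 [ 0.1556  0.1399 -2.6659] [0.0023 0.0396 0.0342] 0.023091098921888556
```

Touch down, then release.

play_rows(
  targets=[
    {"grip": 255,"linear": [0,0,-0.1],"delta_rot": [0,0,0]},
    {"grip": 255,"linear": [0,0,-0.2],"delta_rot": [0,0,0]},
    {"grip": 255,"linear": [0,0,-0.25],"delta_rot": [0,0,0]},
    {"grip": 255,"linear": [0,0,-0.25],"delta_rot": [0,0,0]},
  ],
)

```text
time: 23.45
ee_pos: [0.5099, -0.1599, 0.1188]
tcp_rot: [-180.0, -0.0, -50.5]
wrist_force: [-1.3, -0.2, 2.3]
opening: 0.0227
grasp_force: 80.2
```

```bash
python3 s.py
```

```text
23.45 [ 0.5099 -0.1599  0.1188] [-179.9772   -0.0395  -50.5012] -146.9062388477799 [-1.3287 -0.176   2.3091] [ 0.0104  0.2258 -0.0043] 0.022661987938949576
```

play_rows(
  targets=[
    {"grip": 200,"linear": [0,0,0],"delta_rot": [0,0,0]},
    {"grip": 100,"linear": [0,0,0],"delta_rot": [0,0,0]},
    {"grip": 0,"linear": [0,0,0],"delta_rot": [0,0,0]},
    {"grip": 0,"linear": [0,0,0],"delta_rot": [0,0,0]},
    {"grip": 0,"linear": [0,0,0],"delta_rot": [0,0,0]},
    {"grip": 0,"linear": [0,0,1],"delta_rot": [0,0,0]},
    {"grip": 0,"linear": [0,0,3],"delta_rot": [0,0,0]},
    {"grip": 0,"linear": [0,0,6],"delta_rot": [0,0,0]},
    {"grip": 0,"linear": [0,0,10],"delta_rot": [0,0,0]},
    {"grip": 0,"linear": [0,0,13],"delta_rot": [0,0,0]},
  ],
)

```text
time: 24.45
ee_pos: [0.5098, -0.1598, 0.2514]
tcp_rot: [-179.9, -0.1, -50.5]
wrist_force: [-0.1, -0.5, 0.3]
opening: 0.0856
grasp_force: 0.0
```

```bash
python3 s.py
python3 - <<'E'
from cloud import *
c=bot.camera("scene"); P=cloud(c);x,y,z=np.moveaxis(P,-1,0)
m=(np.hypot(x-.509,y+.159)<.06)&(z>.1)&(z<.17)&(c["range_z"]>0); print("top z",np.percentile(z[m],[50,90,97]),m.sum())
o=cv2.resize(c["color"][110:290,180:380],None,fx=3.5,fy=3.3,interpolation=cv2.INTER_CUBIC); cv2.imwrite("pics/end.png",o[...,::-1])
E
```

```text
24.45 [ 0.5098 -0.1598  0.2514] [-179.9351   -0.0959  -50.4983] -146.90805386450393 [-0.1012 -0.4865  0.2559] [-0.0267 -0.0567 -0.0011] 0.08556141254513347
top z [0.14771668 0.15036603 0.15106089] 196
```

View pics/end.png

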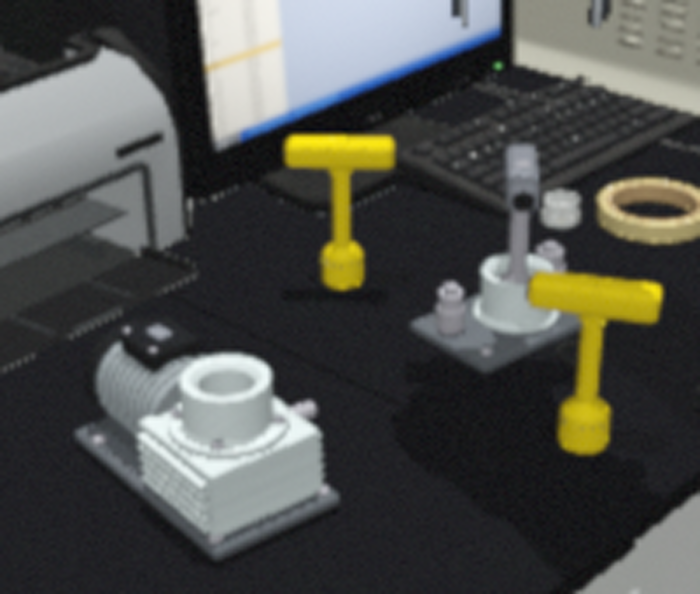

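The driver stands upright in its stand at (520,230), with its handle at the starting height and the gripper clear. Pump, bystanders and yellow drivers look undisturbed.

```bash
python3 -c "
from workcell import bot
print(bot.job_done())"
```

```text
the job is handed in; nothing more can be done
None
```

The gland nut is tightened to about 0.3 N m (slightly noisy wrist-torque readings, well below the 0.64 N m crush point), the driver is back upright and fully down in its stand, and the job was handed in at about 24.5 s on the robot's clock.

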